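# Lever open the filter base and seat its gas filter cartridge

## Robot

A 6-joint arm with a two-finger parallel gripper is mounted at the origin on a cart in front of the work surface, level with it; the furniture and walls round the work are solid. World frame = base frame: x ahead of the robot, y to its left, z up, the work surface at z = 0. Lengths are in m, angles in rad, forces in N, time in s.
With the tool pointing down it reaches from about 0.3 to 0.825 m from the base axis. Payload 5.4 kg.
Tool frame: the origin (TCP) lies at the very end of the fingers, on their centre line; the grasp point (between the pads) lies 19 mm behind it; z points along the fingers, y is the line along which they close (so a half turn about z gives the same grasp; the last joint's range is limited). The gripper opens to 92 mm and grips with 3 to 60 N. Pads are 20 mm wide; open, the fingers measure 128 mm over their backs; the gripper's body (75 mm by 189 mm) begins 69 mm behind the grasp point.
Start: joints at [-1.39, 0.158, 1.597, -0, 1.386, -0.21], TCP at [0.219, -0.532, 0.215] pointing down, gripper open.
Joint ranges: [-2.91, 2.91], [-0.94, 2.29], [0.18, 2.7], [-1.29, 4.43], [0.17, 2.64], [-3, 3]. Speed limits (rad/s): [2.57, 2.57, 3.14, 3.14, 3.14, 3.14].

## Interface

Orientations are given as a rotation vector (axis times angle).
In Python, from workcell import bot gives the robot as it stands. Calls block until the motion is done:
- bot.goto(position, orientation): joint-space move of the TCP to a pose.
- bot.line_to(position, rot=None, max_speed=0.15): straight line of the TCP; rot=None keeps the orientation; max_speed is the mean speed in m/s.
- bot.set_joints(angles): joint-space move.
- bot.set_gripper(opening, newtons=None): opening from 0.0 (shut) to 1.0 (fully open); newtons is the grip in N (None keeps the last); returns when the fingers have stopped.
- bot.hold(seconds).
- bot.inverse_kinematics(position, orientation): joint angles nearest the present ones, or None.
- bot.read_camera(name): name is "scene" or "side" or "wrist"; returns a dict with "pixels" (420x560x3 uint8, blue, green, red), "fx", "fy", "cx", "cy" (pixels), "R" (3x3) and "t" (3): a world point X has camera coordinates R X + t. Camera axes: x right, y down, z forward; pixel columns grow to the right and rows downward; lengths in m; the calibration is good to about 2 mm. A picture is of the moment at which its call begins. There is no depth.
A pose or a line that the arm cannot do raises bot.MotionError and nothing moves.
- bot.job_done(): hands the job in; it is judged then, once.
Readings, each from a call of its own:
- bot.current_clock(): time.
- bot.current_joints(): joint angles.
- bot.current_joint_vel(): joint speeds.
- bot.current_effort(): joint torques, N m.
- bot.current_ee_pos(): TCP position.
- bot.current_tool_rot(): TCP orientation.
- bot.current_contact_force(): force on the tool from outside, world axes, zero at the start.
- bot.current_ft_torque(): the same for the moment, N m.
- bot.current_opening(): opening from 0.0 (shut) to 1.0 (fully open).
- bot.current_grip_force(): force on a finger pad.
Only numpy, scipy, OpenCV 4.12 (cv2) and the standard library are available. Lean on these libraries where they do the work, as an engineer would, in place of code of your own. Each camera call takes 0.05 s, during which the arm holds its last target. There are 200 camera calls.

## Task

Lever up the snug cover of the gas filter base with the blade of the screwdriver, swing it back with the blade until it stands open past upright or nearly so, and put the screwdriver back in its stand. Then fit the filter cartridge: lean it to get the edge of its foot into the bore under the keeper plate, straighten it up and slide it fully home without forcing it, so that it stands upright in the bore, and let go. Leave the two red-capped sample vials where they stand.

Things in the scene. Friction and masses are not known exactly. Their poses are not given: they have to be found in the camera images.
- filter_base: Fixed gas filter base on a black bench mat: bored aluminium block between two grey cheeks, 76 mm deep (x), 70 mm wide (y), with a hinged cover. Origin: centre of its underside, 2 mm above the worktop; x points from its front (pry notch, toward the robot) to its hinge, z up. Block top at z = 50 mm; cheeks |y| 27 to 35 mm, tops at z = 67 mm; brass stubs stick out 8 mm sideways at z = 18 mm.
- bore_mouth (a point): Centre of the bore's mouth: x = y = 0 of the base, level with the block top; axes as the base. Bore 32 mm diameter, 26 mm deep, 1 mm chamfer.
- keeper_edge (a point): Middle of the straight edge of the steel keeper plate, at its underside (x = -10.5, y = 0, z = 50 mm of the base). The plate is 2.5 mm thick, 40 mm wide (y), lies on the block and reaches from x = -31 to -10.5 mm, so it covers the front 5.5 mm of the bore: a foot cannot go straight down or out, only leaning, its front edge under the plate first.
- cover (a joint): Angle of the base's grey plastic cover (rad): 0 shut; grows as its front edge swings up and back; stop at 1.95. Stiff friction hinge (0.08 N m, 1.1 N at the front edge) so it stays where it is left. Plate 53 mm wide, 5 mm thick; shut, it lies flush between the cheeks, underside at z = 62, top at z = 67 mm, front edge at x = -38 mm of the base.
- cover_hinge (a point): Middle of the cover's hinge axis, which runs along the base's y: x = +33, y = 0, z = 64.5 mm of the base. The cover reaches 71 mm from it; its underside lies 2.5 mm below the axis when shut. Open, it stands behind the bore.
- pry_notch (a point): Middle of the pry notch in the front (fixed to the base at x = -38, y = 0, z = 56.5 mm): a gap 25 mm wide (y) and 12 mm high, from the block top (z = 50 mm) to the cover's underside (z = 62 mm), in the 4 mm thick skirt under the cover's front edge. Behind it is free space above the keeper plate (z over 52.5 mm). A blade held 45 degrees steep goes in far enough to lift the edge.
- cartridge: Loose gas filter cartridge, a steel canister standing on its foot on the 2 mm mat, about 0.2 kg, 112 mm tall, round about its z axis. Origin: centre of its underside. Foot disc 30 mm diameter, 6 mm thick; neck 13 mm diameter, z = 6 to 31 mm; canister 38 mm diameter, z = 31 to 106 mm (grasp here); black cap 31 mm diameter. Home, its foot is on the bore's floor, the shoulder 2.5 mm above the keeper.
- cartridge_foot (a point): Centre of the underside of the cartridge's foot.
- tool_stand: Fixed drilled aluminium block, 42 x 42 mm, 62 mm tall, on the 2 mm thick mat; the screwdriver stands in its middle hole. The base, the cartridge and the stand may have changed places on the mat. Origin: centre of its underside.
- stand_top (a point): Mouth of the stand's hole, level with its top: hole 15 mm diameter, 57 mm deep, 1.5 mm chamfer.
- screwdriver: Loose flat-blade screwdriver, 0.06 kg, standing blade down in the stand, its handle's underside resting on the stand's top. Origin: centre of that underside; z points up along the handle. Black handle 18 mm square (x, y), 62 mm long, 20 mm square in its lowest 8 mm; steel shank 6 mm diameter; the blade, 8 mm wide along y and 2 mm thick along x, ends 52 mm below the origin.
- blade_tip (a point): Middle of the end of the screwdriver's blade (z = -52 mm of the screwdriver).
- vial_a: Red-capped glass sample vial, 28 mm diameter, 96 mm tall, standing near the worktop's edge left of the mat; bystander, loose. Origin: centre of its underside.
- vial_b: A second such vial beside it; bystander, loose.

How it is judged:
By the outcome, as a careful person would: the job done as asked, in the order asked, and still so for the second after the job is handed in, with the robot touching nothing.
It also fails if it takes over 64 s, if anything falls off the work surface, if the arm or the gripper's body presses on something with over 40 N, if the wrist force passes 120 N, or if a joint passes its speed limit or range.

## Working session

There is one attempt and no reset: what is moved stays moved. The work goes in short steps, each a Python script; the robot and the scene stay as the last script left them, time stands still between calls to the robot, and variables do not carry over. Pictures are saved under pics/ and viewed, at most 10 in all, crops included, and the job is handed in when it is done.

```bash
ls; mkdir -p pics; python3 - <<'E'
from workcell import bot
import cv2,numpy as np
for n in("scene","side","wrist"):
    c=bot.read_camera(n); cv2.imwrite(f"pics/{n}0.png",c["pixels"])
    print(n,c["fx"],c["cx"],c["cy"],np.round(-c["R"].T@c["t"],3),np.round(c["R"],3).tolist())
print(bot.current_clock(),bot.current_tool_rot(),bot.current_ee_pos())
E
```

```text
pics
scene 455.071018218681 275.04004117050533 207.48634769397762 [ 0.15  -0.833  0.601] [[0.848, -0.53, -0.003], [-0.338, -0.536, -0.773], [0.408, 0.657, -0.634]]
side 507.0336045746664 281.34460846908394 203.12693136554512 [ 0.313 -1.006  0.685] [[0.973, -0.232, 0.01], [-0.143, -0.633, -0.761], [0.183, 0.739, -0.649]]
wrist 324.82398847371445 286.0607131741534 209.85292073252847 [ 0.282 -0.506  0.384] [[0.381, -0.925, -0.003], [-0.897, -0.37, 0.243], [-0.226, -0.09, -0.97]]
0.15 [-3.08046044e+00 -6.09756981e-01  1.25247707e-05] [ 0.21892637 -0.53119773  0.21387275]
```

View pics/scene0.png

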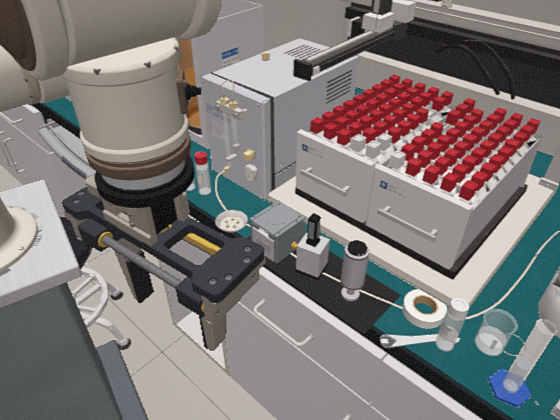

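View pics/side0.png

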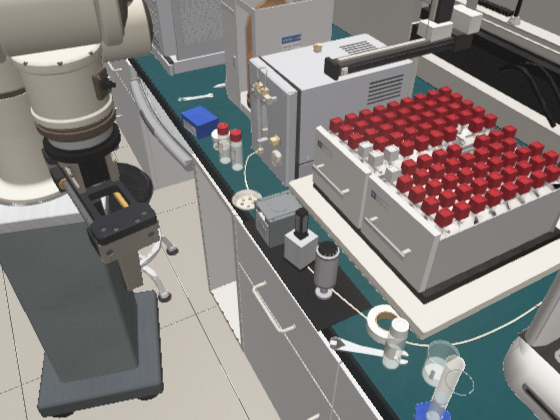

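Scene view: base box around (277,232), stand and screwdriver at (313,255), and cartridge with its foot at (350,296). Side view: base (280,218), stand (301,248), cartridge foot (323,293), vials (223,145) and (236,150). I'll take rough positions from these, then enlarge for detail.

```bash
cat > h.py <<'E'
from workcell import bot
import cv2,numpy as np
from scipy.spatial.transform import Rotation as Ro
def ray(c,u,v):
    d=c["R"].T@np.array([(u-c["cx"])/c["fx"],(v-c["cy"])/c["fy"],1]); return -c["R"].T@c["t"],d
def onz(c,u,v,z):
    o,d=ray(c,u,v); return o+d*(z-o[2])/d[2]
def proj(c,X):
    p=(np.atleast_2d(X)@c["R"].T)+c["t"]; return np.c_[c["fx"]*p[:,0]/p[:,2]+c["cx"],c["fy"]*p[:,1]/p[:,2]+c["cy"]]
E
python3 - <<'E'
from h import *
s=bot.read_camera("scene");d=bot.read_camera("side")
print("cart",onz(s,350,296,.002),onz(d,323,294,.002))
print("cap",onz(s,357,246,.114),onz(d,326,249,.114))
print("stand",onz(s,313,241,.064),onz(d,301,234,.064))
print("base",onz(s,277,218,.069),onz(d,279,206,.069))
print("vials",onz(d,224,162,0),onz(d,237,167,0))
a=cv2.resize(s["pixels"][190:310,235:385],(750,600),interpolation=cv2.INTER_CUBIC);cv2.imwrite("pics/s1.png",a)
b=cv2.resize(d["pixels"][185:305,230:380],(750,600),interpolation=cv2.INTER_CUBIC);cv2.imwrite("pics/d1.png",b)
E
```

```text
cart [ 0.51810751 -0.47853038  0.002     ] [ 0.5202546  -0.47774614  0.002     ]
cap [ 0.52045624 -0.47464493  0.114     ] [ 0.51739699 -0.47898265  0.114     ]
stand [ 0.50293929 -0.38837393  0.064     ] [ 0.5031566  -0.38766844  0.064     ]
base [ 0.47998006 -0.30960819  0.069     ] [ 0.48123844 -0.31105427  0.069     ]
vials [ 0.41211992 -0.05445041  0.        ] [ 0.43801195 -0.08008155  0.        ]
```

View pics/d1.png

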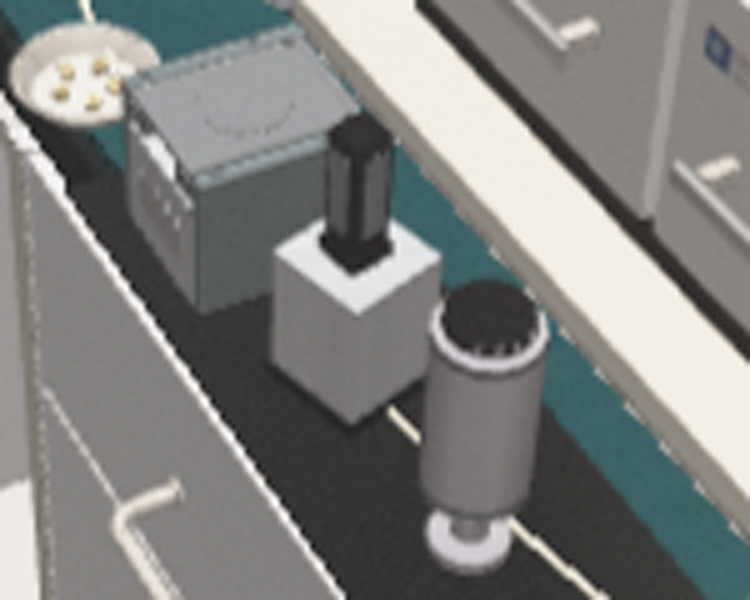

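Side crop shows the base top with front-left corner (128,92) and front-right (200,185), the notch facing the robot, the stand top diamond centred at about (358,262), and the cartridge foot at (468,540). Next I'll move above and look with the wrist camera.

```bash
cat >> h.py <<'E'
def down(yaw,lean=0):
    "tool pointing down, tool x at yaw; lean tips tool z toward heading yaw"
    return (Ro.from_euler('z',yaw)*Ro.from_euler('y',-lean)*Ro.from_euler('x',np.pi)).as_rotvec()
def stat(*a): print(*a,round(bot.current_clock(),2),np.round(bot.current_ee_pos(),4),np.round(bot.current_contact_force(),1),round(bot.current_opening(),3),round(bot.current_grip_force(),1))
E
python3 - <<'E'
from h import *
d=bot.read_camera("side")
for n,u,v,z in(("FL",128,92,.069),("FR",200,185,.069),("BR",360,112,.069),("BL",292,28,.069),("stL",273,255,.064),("stF",358,313,.064),("stR",440,258,.064)): print(n,onz(d,230+u/5,185+v/5,z))
bot.goto([.485,-.385,.26],down(0)); stat()
c=bot.read_camera("wrist");print(np.round(-c["R"].T@c["t"],3))
cv2.imwrite("pics/w1.png",cv2.resize(c["pixels"],(784,588),interpolation=cv2.INTER_CUBIC))
np.savez("w1.npz",**c)
E
```

```text
FL [ 0.44021805 -0.29412442  0.069     ]
FR [ 0.45541098 -0.35032359  0.069     ]
BR [ 0.52199638 -0.324365    0.069     ]
BL [ 0.50936208 -0.2707202   0.069     ]
stL [ 0.4737328  -0.38615366  0.064     ]
stF [ 0.49540438 -0.4203141   0.064     ]
stR [ 0.53056524 -0.40064583  0.064     ]
1.48 [ 0.4843 -0.3856  0.2597] [ 0.1  0.2 -0.7] 1.0 0.0
[ 0.552 -0.386  0.43 ]
```

View pics/w1.png

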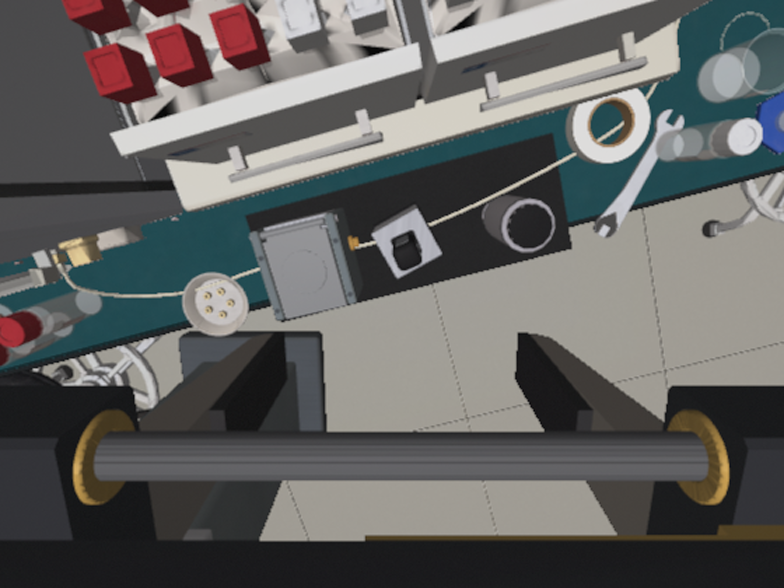

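Wrist view: base top around (305,268), stand top around (407,242), cartridge cap at (528,222), and vials at far left (20,325). I'll enlarge that middle part for the corners.

```bash
python3 - <<'E'
from h import *
c=np.load("w1.npz");cv2.imwrite("pics/w1c.png",cv2.resize(c["pixels"][135:240,170:410],(800,350),interpolation=cv2.INTER_CUBIC))
E
```

```text
(no output)
```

View pics/w1c.png

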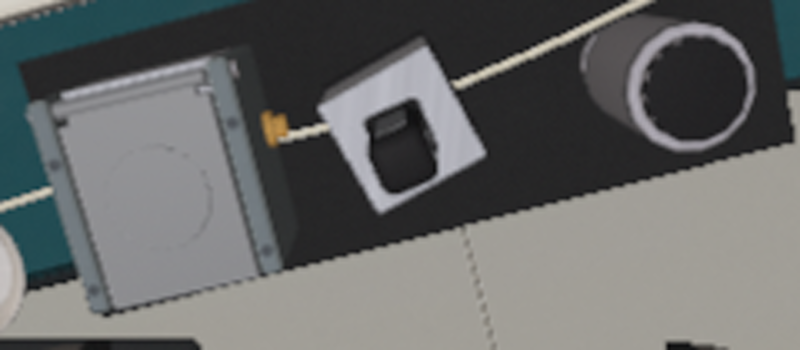

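Crop: base top corners FL (97,312), FR (278,269), BR (222,57), BL (32,104). Stand top corners are (318,105), (425,40), (486,154), (381,213). The handle top is at (404,163), turned about like the base, and the cartridge's rim is centred at (692,88).

```bash
python3 - <<'E'
from h import *
c=np.load("w1.npz")
f=lambda u,v,z:onz(c,170+u*.3,135+v*.3,z)
B=np.array([f(*p,.069) for p in((97,312),(278,269),(222,57),(32,104))]);S=np.array([f(*p,.064) for p in((318,105),(425,40),(486,154),(381,213))])
L=lambda P:np.linalg.norm(np.roll(P,-1,0)-P,axis=1)
print(B[:,:2],B.mean(0),L(B));print(S.mean(0),L(S));print("handle",f(404,163,.126),"cap",f(692,88,.110))
yw=lambda v:np.degrees(np.arctan2(v[1],v[0]))
print("yaw",yw(B[3]-B[0]),yw(B[2]-B[1]),yw(B[0]-B[1])-90,yw(B[3]-B[2])-90,"stand",yw(S[1]-S[2]),yw(S[0]-S[3]),yw(S[3]-S[2])-90)
E
```

```text
[[ 0.43920537 -0.28449328]
 [ 0.45471336 -0.34797279]
 [ 0.52690516 -0.33137721]
 [ 0.5115232  -0.2676636 ]] [ 0.48308677 -0.30787672  0.069     ] [0.06534635 0.07407475 0.06554409 0.07425029]
[ 0.50248637 -0.3908472   0.064     ] [0.04182088 0.0436143  0.04126458 0.04279601]
handle [ 0.50127677 -0.39046431  0.126     ] cap [ 0.52077643 -0.47507146  0.11      ]
yaw 13.100594734027057 12.946332461067687 13.728409590168923 13.572827535653346 stand 28.90143799866331 29.617745551148268 29.84021555997002
```

```bash
python3 - <<'E'
from h import *
y=np.radians(12)
for lean in (0,.785): 
  for yw in (y,y+np.pi/2,y-np.pi/2): print(lean,yw,bot.inverse_kinematics([.42,-.32,.12+.05],down(y,lean) if yw==y else (Ro.from_rotvec(down(y,lean))*Ro.from_euler('z',yw-y)).as_rotvec()))
bot.set_gripper(.45)
bot.goto([.502,-.390,.165],down(y)); stat()
c=bot.read_camera("wrist");np.savez("w2.npz",**c)
cv2.imwrite("pics/w2.png",cv2.resize(c["pixels"][60:330,100:460],(800,600),interpolation=cv2.INTER_CUBIC))
E
```

```text
0 0.20943951023931956 [-8.80151755e-01  7.53181646e-02  1.77797868e+00 -4.44089210e-16
  1.28829580e+00  4.81205062e-01]
0 1.7802358370342162 [-8.80151755e-01  7.53181646e-02  1.77797868e+00 -8.88178420e-16
  1.28829580e+00  2.05200139e+00]
0 -1.361356816555577 [-8.80151755e-01  7.53181646e-02  1.77797868e+00 -4.44089210e-16
  1.28829580e+00 -1.08959127e+00]
0.785 0.20943951023931956 [-1.36955175 -0.09793834  2.15329328  0.84385026  1.24043107 -0.36130695]
0.785 1.7802358370342162 [-1.36955175 -0.09793834  2.15329328  0.84385026  1.24043107  1.20948938]
0.785 -1.361356816555577 [-1.36955175 -0.09793834  2.15329328  0.84385026  1.24043107 -1.93210328]
2.86 [ 0.502  -0.3899  0.1653] [-1.1  0.   1.2] 0.448 0.0
```

View pics/w2.png

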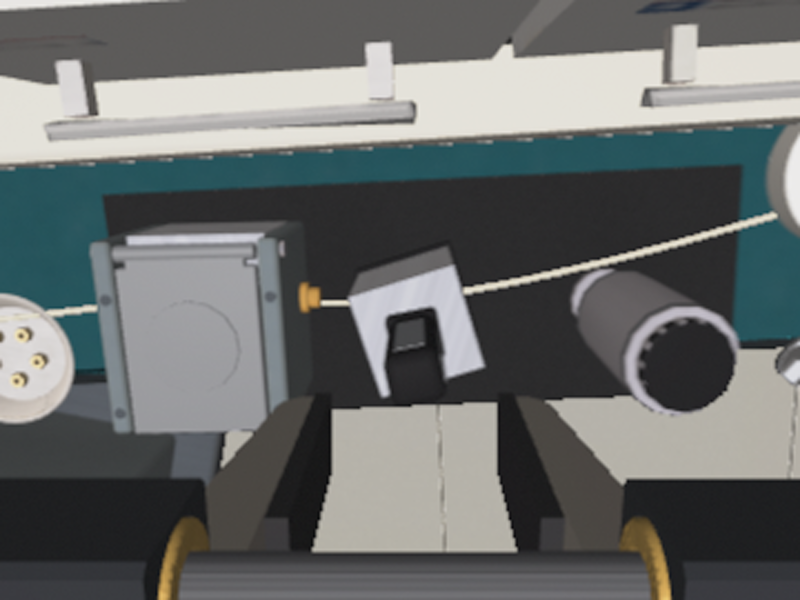

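Closer view: base top corners FL (114,433), FR (287,430), BR (277,237), BL (92,243). The handle is between the fingers, its collar edge running (388,320)-(437,310), so it is turned about 8 to 10 degrees further than the tool. The cartridge cap is at (685,365) and its foot at (590,293).

```bash
python3 - <<'E'
from h import *
c=np.load("w2.npz")
f=lambda u,v,z:onz(c,100+u*.45,60+v*.45,z)
B=np.array([f(*p,.069) for p in((114,433),(287,430),(277,237),(92,243))]);L=lambda P:np.linalg.norm(np.roll(P,-1,0)-P,axis=1)
yw=lambda v:np.degrees(np.arctan2(v[1],v[0]))
print(B[:,:2],B.mean(0),L(B),yw(B[3]-B[0]),yw(B[2]-B[1]),yw(B[0]-B[1])-90,yw(B[3]-B[2])-90)
h=np.array([f(*p,.072) for p in((388,320),(437,310))]);print("handle",h,yw(h[0]-h[1])-90,f(415,373,.126))
S=np.array([f(*p,.064) for p in((350,297),(455,265),(484,365),(384,397))]);print(S.mean(0),L(S),yw(S[0]-S[1])-90)
print("cart",f(688,358,.110))
E
```

```text
[[ 0.43890364 -0.28258937]
 [ 0.45427506 -0.34911394]
 [ 0.52833683 -0.33303894]
 [ 0.5120521  -0.26660558]] [ 0.48339191 -0.30783696  0.069     ] [0.06827737 0.07578622 0.06840017 0.07487442] 12.326052645532366 12.2460198436989 13.01064022440093 13.773264568952285
handle [[ 0.50676006 -0.37917554  0.072     ]
 [ 0.51428983 -0.39629307  0.072     ]] 23.744034558896942 [ 0.50499754 -0.38985706  0.126     ]
[ 0.50264045 -0.39165426  0.064     ] [0.04185034 0.04119653 0.04146175 0.04225968] 29.06206816000018
cart [ 0.52341552 -0.47642121  0.11      ]
```

```bash
python3 - <<'E'
from h import *
y=np.radians(21)
bot.goto([.5025,-.3910,.14],down(y))
bot.line_to([.5025,-.3910,.077],max_speed=.1); stat()
bot.set_gripper(0,40); bot.hold(.2); stat("gripped")
bot.line_to([.5025,-.3910,.15],max_speed=.15); stat()
# tilt pose facing the notch, standing off
yb=np.radians(12.8);ex=np.array([np.cos(yb),np.sin(yb),0]);O=np.array([.483,-.308,.002])
d=np.array([ex[0]*.7071,ex[1]*.7071,-.7071])
tip=O+ex*-.060+[0,0,.082]; tcp=tip-d*(.052+.013)
bot.goto(tcp+[0,0,.03],down(yb,np.pi/4)); bot.line_to(tcp); stat("pre")
for n in("scene","side"):
    c=bot.read_camera(n);np.savez(n+"3.npz",**c)
    u,v=map(int,proj(c,O+[0,0,.06])[0]);cv2.imwrite(f"pics/{n}3.png",cv2.resize(c["pixels"][v-55:v+45,u-60:u+60],(400,330),interpolation=cv2.INTER_CUBIC));print(n,u-60,v-55,proj(c,[tip,O+ex*-.038+[0,0,.0565]]))
cv2.imwrite("pics/c3.png",np.hstack([cv2.imread("pics/scene3.png"),cv2.imread("pics/side3.png")]))
E
```

```text
3.97 [ 0.5029 -0.3914  0.0777] [-0.1  0.8  0.7] 0.452 0.0
gripped 4.64 [ 0.5027 -0.3912  0.0775] [-0.5 -0.1  3.5] 0.194 40.0
5.28 [ 0.502  -0.3905  0.1488] [-0.6 -0.1 -0.8] 0.193 40.0
pre 6.42 [ 0.3806 -0.331   0.1299] [-0.2 -0.7 -0.3] 0.191 40.0
scene 217 164 [[253.10691068 226.41806849]
 [262.75457957 231.33459464]]
side 219 152 [[249.79211663 207.84697391]
 [261.09980056 214.87191955]]
```

View pics/c3.png

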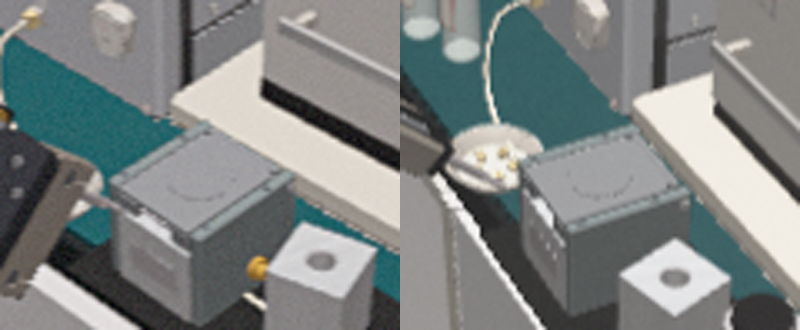

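The scene half shows the blade heading for the bright notch at about (155,218). In the side half the blade tip is at (508,185) and the notch at (545,207). Both agree with the predicted positions to about 1-2 px, so I'll insert along the blade axis.

```bash
cat >> h.py <<'E'
yb=np.radians(12.8);ex=np.array([np.cos(yb),np.sin(yb),0]);O=np.array([.483,-.308,.002])
TL=.065
def W(x,z): return O+ex*x/1000+np.array([0,0,z/1000])
def tipto(x,z,lean=np.pi/4,v=.1):
    d=ex*np.sin(lean)+np.array([0,0,-np.cos(lean)])
    bot.line_to(W(x,z)-d*TL,rot=down(yb,lean),max_speed=v)
E
python3 - <<'E'
from h import *
tipto(-60,80); stat()
for x,z in((-44,64),(-38,58),(-33,53)):
    tipto(x,z,v=.06); stat(x)
    if np.linalg.norm(bot.current_contact_force())>6: break
for n in("scene","side"):
    c=bot.read_camera(n)
    cv2.imwrite(f"pics/{n}4.png",cv2.resize(c["pixels"][164:264,217:337] if n=="scene" else c["pixels"][152:252,219:339],(400,330),interpolation=cv2.INTER_CUBIC))
cv2.imwrite("pics/c4.png",np.hstack([cv2.imread("pics/scene4.png"),cv2.imread("pics/side4.png")]))
E
```

```text
6.78 [ 0.3798 -0.3317  0.1283] [-0.4 -0.  -0.7] 0.192 40.0
-44 7.3 [ 0.3955 -0.3275  0.1116] [ 0.8 -0.6 -0.8] 0.2 40.0
-38 7.59 [ 0.4012 -0.3262  0.1057] [-1.1  0.2  0.1] 0.19 40.0
-33 7.86 [ 0.4061 -0.3251  0.1007] [-0.2 -0.5 -0.2] 0.194 40.0
```

Insertion was free of contact. Next I'll lever and swing along the arc.

```bash
python3 - <<'E'
from h import *
q=.7071
for th in np.r_[0.02,.06,.12,.2:1.86:.11,1.84]:
    c,s=np.cos(th),np.sin(th); l=8.5+8*min(th/.6,1)
    if th<np.pi/4: p=np.array([33-71*c-2.5*s,64.5+71*s-2.5*c])+l*np.array([q,-q])-np.array([q,q])
    else: p=np.array([33-54.5*c-2.5*s,64.5+54.5*s-2.5*c])-np.array([q,q])
    try: tipto(*p,v=.08)
    except bot.MotionError as e: print(th,p,e); break
    F=bot.current_contact_force(); print(round(th,2),np.round(F,1))
    if np.linalg.norm(F)>25: break
stat()
a=[]
for n in("scene","side"):
    c=bot.read_camera(n); p=c["pixels"]
    a.append(cv2.resize(p[140:260,197:347] if n=="scene" else p[128:248,199:349],(400,320),interpolation=cv2.INTER_CUBIC))
cv2.imwrite("pics/c5.png",np.hstack(a))
E
```

```text
0.02 [-0.2 -0.2 -0.7]
0.06 [-1.3 -0.8 -2. ]
0.12 [-3.  -0.  -0.6]
0.2 [-1.5 -0.2 -1.4]
0.31 [-0.4  0.3 -0.5]
0.42 [-0.3 -0.4 -0.6]
0.53 [ 0.9  0.  -1.5]
0.64 [-2.1 -2.4  2.2]
0.75 [-1.1 -1.2  2.3]
0.86 [-1.8 -1.5  1.3]
0.97 [ 0.2 -0.3 -1.1]
1.08 [-1.1  0.9 -0.7]
1.19 [ 1.   0.6 -0.8]
1.3 [-0.4  0.3 -0.2]
1.41 [ 0.5 -0.4 -0.1]
1.52 [-0.7 -0.4 -0.5]
1.63 [-1.  -0.1  0. ]
1.74 [ 0.3  0.2 -1.3]
1.85 [ 0.3 -0.8 -0.3]
1.84 [-0.5 -0.2 -0.7]
12.96 [ 0.4814 -0.3084  0.165 ] [-0.5 -0.2 -0.7] 0.192 40.0
```

View pics/c5.png

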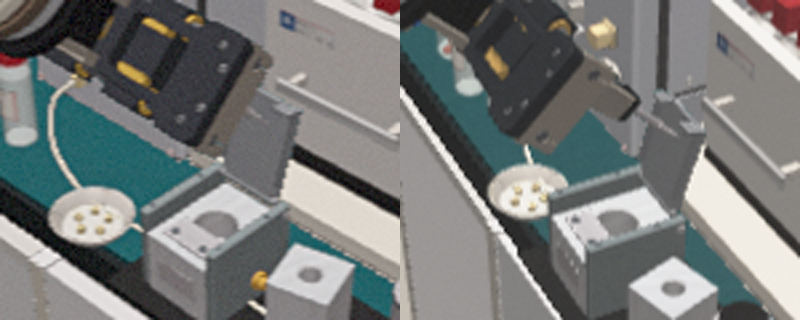

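The cover now stands open around upright and the blade is at its inner face. In the scene half the cover's corners are TL (258,90), TR (298,112) and BR (278,200). I'll check the angle by projection.

```bash
python3 - <<'E'
from h import *
ey=np.array([-ex[1],ex[0],0])
for n,u0,v0 in(("scene",197,140),("side",199,128)):
    c=bot.read_camera(n)
    for th in(1.3,1.45,1.57,1.7,1.85):
        C,S=np.cos(th),np.sin(th)
        P=[W(33-71*C-k*S,64.5+71*S-k*C)+ey*y for k in(2.5,-2.5) for y in(.0265,-.0265)]
        r=(proj(c,P)-[u0,v0])*2.667+([400,0] if n=="side" else [0,0]);print(n,th,r.round(0).tolist())
E
```

```text
scene 1.3 [[200.0, 103.0], [259.0, 138.0], [205.0, 98.0], [264.0, 133.0]]
scene 1.45 [[211.0, 94.0], [270.0, 128.0], [216.0, 90.0], [275.0, 123.0]]
scene 1.57 [[220.0, 87.0], [279.0, 121.0], [225.0, 84.0], [284.0, 118.0]]
scene 1.7 [[230.0, 82.0], [289.0, 115.0], [235.0, 80.0], [294.0, 113.0]]
scene 1.85 [[241.0, 78.0], [299.0, 111.0], [246.0, 77.0], [304.0, 109.0]]
side 1.3 [[614.0, 105.0], [649.0, 148.0], [620.0, 102.0], [656.0, 145.0]]
side 1.45 [[627.0, 98.0], [663.0, 141.0], [634.0, 96.0], [670.0, 139.0]]
side 1.57 [[638.0, 94.0], [675.0, 137.0], [645.0, 92.0], [681.0, 135.0]]
side 1.7 [[650.0, 91.0], [687.0, 134.0], [657.0, 90.0], [693.0, 132.0]]
side 1.85 [[664.0, 90.0], [701.0, 132.0], [670.0, 89.0], [707.0, 131.0]]
```

The cover is at about 1.8 rad. Next the screwdriver goes back.

```bash
python3 - <<'E'
from h import *
tipto(10,150,v=.15)
y=np.radians(21);p=np.array([.5027,-.3912,0])
bot.goto(p+[0,0,.165],down(y)); bot.hold(.1); stat("above")
for z in(.135,.122,.110,.095,.082,.0775):
    bot.line_to(p+[0,0,z],max_speed=.08)
    F=bot.current_contact_force(); print(z,np.round(F,1))
    if abs(F[2])>8: break
stat()
c=bot.read_camera("side");P=c["pixels"][170:290,235:385]
d=bot.read_camera("scene")["pixels"][180:300,240:390]
cv2.imwrite("pics/c6.png",np.hstack([cv2.resize(i,(400,320),interpolation=cv2.INTER_CUBIC) for i in(d,P)]))
E
```

```text
above 14.54 [ 0.5012 -0.3908  0.164 ] [ 0.8  0.6 -1.2] 0.192 40.0
0.135 [-0.2 -0.2  0.1]
0.122 [ 0.3  0.1 -0.9]
0.11 [-0.2  0.1 -0.3]
0.095 [-1.2 -0.3  0.3]
0.082 [ 0.3  0.6 -1.1]
0.0775 [-0.3  0.  -0.4]
16.57 [ 0.5027 -0.3913  0.0775] [-0.3  0.  -0.4] 0.196 40.0
```

```bash
python3 - <<'E'
from h import *
bot.set_gripper(.5); bot.hold(.15); stat("rel")
bot.line_to([.5027,-.3912,.15],max_speed=.2)
bot.set_gripper(1.0)
a=[]
for k,yaw in((0,yb),(1,yb-np.pi)):
    bot.goto([.500,-.385,.20],down(yaw)); bot.hold(.15)
    c=bot.read_camera("wrist");np.savez(f"v{k}.npz",**c);stat(k)
    for X in(W(0,50),np.array([.521,-.477,.108])):
        u,v=proj(c,X)[0].round().astype(int);print(u,v)
        u=min(max(u,33),560-33);v=min(max(v,25),395)
        a.append(cv2.resize(c["pixels"][v-25:v+25,u-33:u+33],(396,300),interpolation=cv2.INTER_CUBIC));print("crop",u-33,v-25)
cv2.imwrite("pics/c7.png",np.vstack([np.hstack(a[:2]),np.hstack(a[2:])]))
E
```

```text
rel 17.4 [ 0.5027 -0.3912  0.0775] [-0.3 -0.3  0.1] 0.501 0.0
0 19.24 [ 0.4994 -0.3844  0.1983] [-0.2 -1.1  0.5] 1.004 0.0
208 198
crop 175 173
401 212
crop 368 187
1 22.09 [ 0.5   -0.385  0.2  ] [-0.2  1.2 -0.5] 1.004 0.0
365 199
crop 332 174
173 213
crop 140 188
```

View pics/c7.png

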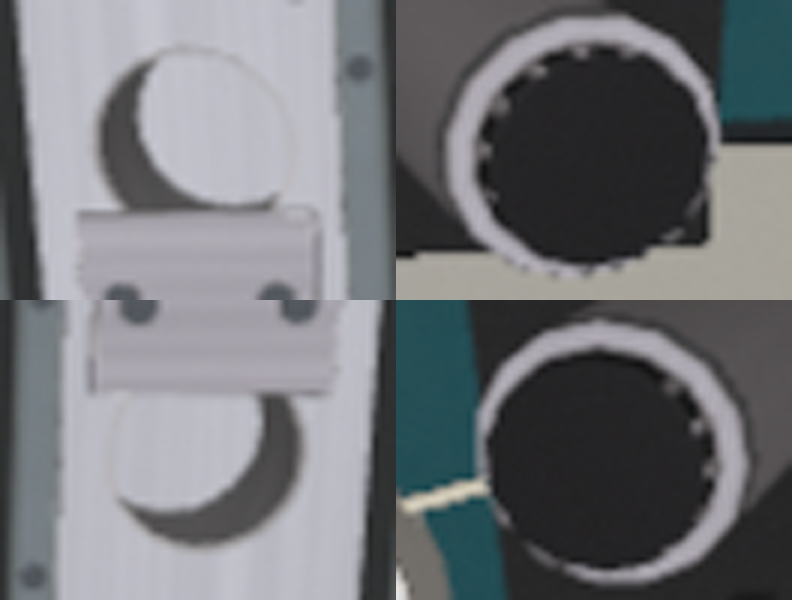

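View 0: bore mouth spans u 97 to 299 with its top at v 45, and the keeper edge is at v 211. Cartridge rim spans u 444-718, v 14-275. View 1 (half turn): bore u 108-303, bottom v 548, keeper edge v 392. Rim spans u 482-747, v 320-583. I'll fit both centres by projection and plan the insertion path offline.

```bash
cat > fit.py <<'E'
from h import *
from scipy.optimize import least_squares
t=np.linspace(0,2*np.pi,721);V=[np.load("v0.npz"),np.load("v1.npz")]
def ext(c,x,y,z,r):
    p=proj(c,np.c_[x+r*np.cos(t),y+r*np.sin(t),0*t+z]); return np.r_[p.min(0),p.max(0)] # L,T,R,B
def px(o,m): return [o[i%2]+(k+.5)/6-.5 if k is not None else np.nan for i,k in enumerate(m)]
N=None
for name,z,r,ms,x0 in(("bore",.052,.017,[((175,173),(97,45,299,N)),((332,174),(108,N,303,248))],(.483,-.308)),
                ("cart",.108,.019,[((368,187),(48,14,322,275)),((140,188),(86,20,351,283))],(.521,-.477))):
    for c,(o,m) in zip(V,ms):
        M=np.array(px(o,m)); f=lambda q:np.nan_to_num(ext(c,*q,z,r)-M)
        s=least_squares(f,x0); print(name,s.x.round(4),s.fun.round(2))
# keeper edge top
for c,o,pts in((V[0],(175,173),((78,212),(320,210))),(V[1],(332,174),((92,92),(334,92)))):
    P=np.array([onz(c,o[0]+(u+.5)/6-.5,o[1]+(v+.5)/6-.5,.0545) for u,v in pts]);e=P[1]-P[0]
    print("keeper mid",P.mean(0).round(4),"len",np.linalg.norm(e),np.degrees(np.arctan2(e[1],e[0])))
E
python3 fit.py
cat > plan.py <<'E'
import numpy as np,heapq
# cartridge surface samples (half, mirrored y), local mm
t=np.linspace(0,np.pi,37)
rings=[(15,z) for z in np.arange(0,6.1,1)]+[(6.5,z) for z in np.arange(6,31.1,1)]+[(19,31),(19,35)]
Pl=np.array([[r*np.cos(a),r*np.sin(a),z] for r,z in rings for a in t])
def clr(x,z,a):
    c,s=np.cos(a),np.sin(a)   # top leans to -x
    X=x+Pl[:,0]*c-Pl[:,2]*s; Z=z+Pl[:,2]*c+Pl[:,0]*s; Y=Pl[:,1]
    rr=np.hypot(X,Y)
    d=np.where(Z<50,np.minimum(np.where(rr<16,16-rr,-np.minimum(rr-16,50-Z)),1e9),np.hypot(np.maximum(rr>=16,0)*(Z-50)+(rr<16)*100,0))
    d=np.where((Z>=50)&(rr<16),np.hypot(16-rr,Z-50),d)
    d=np.minimum(d,Z-24+1)      # floor (1 mm allowance)
    kx=np.maximum(X+10.5,0);kz=np.maximum(np.maximum(Z-52.5,50-Z),0)
    ins=np.minimum(10.5*0-10.5-X,np.minimum(52.5-Z,Z-50))
    k=np.where((kx==0)&(kz==0),-ins,np.hypot(kx,kz))
    return min(d.min(),k.min())
xs=np.arange(-2,22.1,.5);zs=np.arange(24,72.1,.5);As=np.radians(np.arange(0,50,1.5))
C=np.array([[[clr(x,z,a) for a in As] for z in zs] for x in xs])
np.save("C.npy",C)
st=(int(np.argmin(abs(xs-0))),0,0)
best={};pq=[(0,st,None)];par={}
while pq:
    d,n,p=heapq.heappop(pq)
    if n in par: continue
    par[n]=p
    if zs[n[1]]>=70 and As[n[2]]<.6: break
    for di in(-1,0,1):
        for dj in(-1,0,1):
            for dk in(-1,0,1):
                m=(n[0]+di,n[1]+dj,n[2]+dk)
                if m==n or m in par or not all(0<=m[i]<C.shape[i] for i in range(3)): continue
                cl=C[m]
                if cl<.15: continue
                w=np.sqrt(di*di+dj*dj+dk*dk)*(1/min(cl,4))**3+.05
                heapq.heappush(pq,(d+w,m,n))
path=[]
while n: path.append(n); n=par[n]
for n in path[::1][::3]+[path[-1]]: print(xs[n[0]],zs[n[1]],round(np.degrees(As[n[2]]),1),round(C[n],2))
E
python3 plan.py
```

```text
bore [ 0.4835 -0.3076] [-0.27  0.01  0.27  0.  ]
bore [ 0.4821 -0.3072] [-0.78  0.    0.78  0.02]
cart [ 0.5215 -0.4744] [-0.28 -0.51  0.27  0.56]
cart [ 0.5206 -0.4743] [-0.83 -0.16  0.83  0.2 ]
keeper mid [ 0.4734 -0.3101  0.0545] len 0.04020736615162371 -76.64399580218628
keeper mid [ 0.4722 -0.3095  0.0545] len 0.03973846298279148 102.77672029753371
9.0 70.0 33.0 11.62
9.0 68.5 33.0 10.45
9.0 67.0 33.0 9.38
9.0 65.5 33.0 8.44
9.0 64.0 33.0 7.62
9.0 62.5 33.0 6.8
9.0 61.0 33.0 6.0
9.0 59.5 33.0 5.17
9.0 58.0 36.0 4.13
8.0 56.5 40.5 3.14
6.5 55.0 43.5 2.2
5.0 53.5 42.0 1.63
3.5 52.0 39.0 1.21
2.5 50.5 34.5 0.94
1.5 49.0 30.0 0.8
1.5 48.0 25.5 0.66
1.0 47.0 21.0 0.66
1.0 45.5 16.5 0.59
0.5 45.0 12.0 0.58
0.5 44.0 7.5 0.63
0.0 43.5 3.0 0.71
0.0 42.0 0.0 1.0
0.0 40.5 0.0 1.0
0.0 39.0 0.0 1.0
0.0 37.5 0.0 1.0
0.0 36.0 0.0 1.0
0.0 34.5 0.0 1.0
0.0 33.0 0.0 1.0
0.0 31.5 0.0 1.0
0.0 30.0 0.0 1.0
0.0 28.5 0.0 1.0
0.0 27.0 0.0 1.0
0.0 25.5 0.0 1.0
0.0 24.0 0.0 1.0
0.0 24.0 0.0 1.0
```

```bash
cat >> h.py <<'E'
O=np.array([.4829,-.3075,.002]);yb=np.radians(13.0);ex=np.array([np.cos(yb),np.sin(yb),0]);L=.058
def foot(x,z,deg,v=.05,off=np.zeros(3)):
    a=np.radians(deg)
    bot.line_to(W(x,z)+off+L*(-np.sin(a)*ex+np.array([0,0,np.cos(a)])),rot=down(yb,a),max_speed=v)
E
python3 - <<'E'
from h import *
p=np.array([.5210,-.4743,0])
bot.set_gripper(.62)
bot.goto(p+[0,0,.19],down(yb)); bot.line_to(p+[0,0,.060],max_speed=.12); stat()
bot.set_gripper(0,30); bot.hold(.15); stat("grip")
bot.line_to(p+[0,0,.205],max_speed=.2); bot.hold(.1); stat("lift")
foot(9,148,0,v=.2); foot(9,100,33,v=.15); foot(9,62.5,33,v=.12); bot.hold(.2); stat("ready")
a=[]
for n in("scene","side"):
    c=bot.read_camera(n);np.savez(n+"8.npz",**c);p=c["pixels"]
    a.append(cv2.resize(p[140:260,197:347] if n=="scene" else p[128:248,199:349],(400,320),interpolation=cv2.INTER_CUBIC))
cv2.imwrite("pics/c8.png",np.hstack(a))
E
```

```text
26.59 [ 0.5216 -0.475   0.0613] [-0.1 -0.5  0.9] 0.621 0.0
grip 27.17 [ 0.5212 -0.4746  0.0606] [-0.3 -0.3  3.4] 0.41 30.0
lift 28.14 [ 0.5202 -0.4733  0.2021] [ 0.1  0.7 -1.9] 0.409 30.0
ready 30.64 [ 0.4614 -0.3132  0.1142] [-0.1 -0.  -0.8] 0.413 30.0
```

View pics/c8.png

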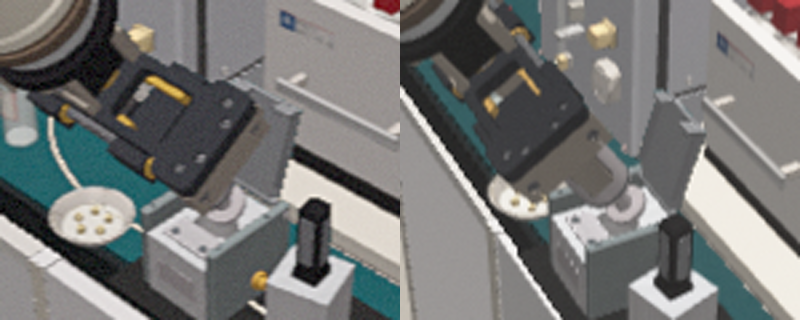

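The cartridge is held leaning, its foot above the bore at about (225,208) in the scene half. The screwdriver is in its stand and the cover is open. I'll run the insertion path with a force guard.

```bash
sed -i 's/L=.058$/L=.0585/' h.py; python3 - <<'E'
from h import *
path=[(9,59.5,33),(9,58,36),(8,56.5,40.5),(6.5,55,43.5),(5,53.5,42),(3.5,52,39),(2.5,50.5,34.5),(1.5,49,30),(1.5,48,25.5),(1,47,21),(1,45.5,16.5),(.5,45,12),(.5,44,7.5),(0,43.5,3),(0,42,0)]
for q in path:
    foot(*q,v=.04); bot.hold(.08)
    F=np.mean([bot.current_contact_force() for _ in range(3)],0); M=bot.current_ft_torque()
    print(q,(bot.current_ee_pos()-0).round(4),F.round(1),M.round(2))
    if np.linalg.norm(F)>6: break
stat()
E
```

```text
(9, 59.5, 33) [ 0.4606 -0.3126  0.1105] [ 0.   1.1 -1.6] [-0.1   0.44  0.02]
(9, 58, 36) [ 0.4581 -0.3133  0.1074] [ 0.2  0.5 -1.7] [-0.12  0.4   0.01]
(8, 56.5, 40.5) [ 0.454  -0.3145  0.1034] [-0.3 -1.2 -2.1] [-0.11  0.47  0.01]
(6.5, 55, 43.5) [ 0.4504 -0.3153  0.0999] [-0.   0.1 -1.6] [-0.09  0.52 -0.04]
(5, 53.5, 42) [ 0.4499 -0.3152  0.0993] [ 0.4 -0.  -2.1] [-0.05  0.49  0.01]
(3.5, 52, 39) [ 0.4505 -0.3148  0.0994] [ 0.4  0.1 -2. ] [-0.05  0.54  0.05]
(2.5, 50.5, 34.5) [ 0.4528 -0.3139  0.1002] [ 0.2  0.8 -0.9] [-0.08  0.48  0.01]
(1.5, 49, 30) [ 0.4553 -0.3131  0.1008] [-0.9  0.5 -1.8] [-0.09  0.39  0.  ]
(1.5, 48, 25.5) [ 0.4591 -0.3122  0.1019] [-0.9  0.1 -1.9] [-0.07  0.3  -0.03]
(1, 47, 21) [ 0.4628 -0.3115  0.1028] [-0.   0.2 -1.7] [-0.06  0.29 -0.02]
(1, 45.5, 16.5) [ 0.467  -0.3107  0.1029] [ 0.6  0.5 -1.4] [-0.07  0.27  0.04]
(0.5, 45, 12) [ 0.471  -0.3099  0.1037] [-0.6  0.4 -0.2] [0.06 0.26 0.04]
(0.5, 44, 7.5) [ 0.4754 -0.309   0.1036] [-1.9  0.7 -0.6] [0.12 0.5  0.01]
(0, 43.5, 3) [ 0.4797 -0.308   0.1037] [-1.1  0.6 -0.9] [0.19 0.3  0.  ]
(0, 42, 0) [ 0.4826 -0.3073  0.1023] [-2.  -0.2 -2. ] [ 0.14  0.36 -0.03]
35.87 [ 0.4826 -0.3073  0.1023] [-2.  -0.2 -2. ] 0.409 30.0
```

```bash
python3 - <<'E'
from h import *
off=np.zeros(3)
for z in list(np.arange(40.5,25,-1.5))+[25,24.5,24]:
    foot(0,z,0,v=.03,off=off); bot.hold(.06)
    F=np.mean([bot.current_contact_force() for _ in range(3)],0); M=bot.current_ft_torque()
    print(round(z,1),bot.current_ee_pos().round(4),F.round(1),M.round(2),(off*1e3).round(2))
    if np.linalg.norm(F[:2])>1.2: off[:2]=np.clip(off[:2]+F[:2]*1e-4,-.0015,.0015)
    if np.linalg.norm(F)>8 or F[2]>3: break
stat()
E
```

```text
40.5 [ 0.4827 -0.3074  0.1008] [-1.3 -0.1 -1.6] [ 0.12  0.39 -0.05] [0. 0. 0.]
39.0 [ 0.4827 -0.3074  0.0993] [-1.7  0.7 -3.2] [ 0.07  0.51 -0.01] [-0.13 -0.01  0.  ]
37.5 [ 0.4826 -0.3074  0.0979] [-1.4  0.4 -2.2] [0.03 0.32 0.04] [-0.3   0.06  0.  ]
36.0 [ 0.4826 -0.3074  0.0965] [-0.5  0.5 -1.9] [ 0.06  0.22 -0.01] [-0.44  0.1   0.  ]
34.5 [ 0.4826 -0.3074  0.095 ] [-0.1  0.3 -1.4] [ 0.05  0.18 -0.02] [-0.44  0.1   0.  ]
33.0 [ 0.4825 -0.3074  0.0934] [-1.2  0.4 -1.5] [0.1  0.16 0.02] [-0.44  0.1   0.  ]
31.5 [ 0.4825 -0.3074  0.092 ] [-1.2  0.1 -2.6] [0.1  0.05 0.04] [-0.56  0.14  0.  ]
30.0 [ 0.4824 -0.3074  0.0905] [ 0.1  0.8 -0.5] [ 0.04  0.   -0.02] [-0.56  0.14  0.  ]
28.5 [ 0.4824 -0.3074  0.089 ] [-0.3 -0.6 -1.6] [-0.02  0.01  0.06] [-0.56  0.14  0.  ]
27.0 [ 0.4824 -0.3074  0.0875] [ 1.2 -0.2 -1.3] [0.01 0.02 0.04] [-0.56  0.14  0.  ]
25.5 [ 0.4824 -0.3074  0.086 ] [-0.5 -0.  -1.7] [0.01 0.05 0.03] [-0.56  0.14  0.  ]
25 [ 0.4824 -0.3074  0.0855] [-0.2 -0.2 -2.1] [-0.01  0.01  0.04] [-0.56  0.14  0.  ]
24.5 [ 0.4823 -0.3074  0.085 ] [ 0.3  0.2 -1. ] [-0.03 -0.03 -0.04] [-0.56  0.14  0.  ]
24 [ 0.4825 -0.3074  0.0847] [ 0.1  0.7 -0.2] [ 0.07  0.04 -0.09] [-0.56  0.14  0.  ]
40.18 [ 0.4825 -0.3074  0.0847] [ 0.1  0.7 -0.2] 0.412 30.0
```

```bash
python3 - <<'E'
from h import *
p=bot.current_ee_pos()
bot.set_gripper(.62); bot.hold(.2); stat("open")
bot.line_to(p+[0,0,.10],max_speed=.12)
bot.line_to(p+np.array([-.12,-.02,.17]),max_speed=.25); bot.hold(.3); stat()
for n in("scene","side"):
    c=bot.read_camera(n); X=W(0,136); u,v=proj(c,X)[0]; iu,iv=int(u),int(v)
    m=(c["pixels"][iv-14:iv+14,iu-18:iu+18].max(2)<65).astype(np.uint8)
    k,l,s,ce=cv2.connectedComponentsWithStats(m)
    t=np.linspace(0,2*np.pi,90);e=proj(c,np.c_[X[0]+.0155*np.cos(t),X[1]+.0155*np.sin(t),0*t+X[2]])
    print(n,(u,v),[(s[i].tolist(),(ce[i]+[iu-18,iv-14]).round(1)) for i in range(1,k) if s[i,4]>15],"exp",e.min(0),e.max(0),"off",iu-18,iv-14)
E
```

```text
open 40.86 [ 0.4823 -0.3073  0.0845] [-0.1  0.2  0.5] 0.62 0.0
42.85 [ 0.3629 -0.3269  0.2539] [0.2 1.1 0.3] 0.621 0.0
scene (np.float64(277.77385684152716), np.float64(185.95221368871532)) [([11, 0, 17, 22, 174], array([276.8, 185.1]))] exp [268.66629985 180.59555769] [286.88410373 191.47762422] off 259 171
side (np.float64(279.72555511332655), np.float64(175.22560162121647)) [([12, 10, 16, 11, 137], array([280.2, 176. ]))] exp [271.01775878 170.00984883] [288.42955224 180.57771141] off 261 161
```

The cap is within about 1 px of its expected upright, fully home position in both views, so I'm handing in.

```bash
python3 -c "
from workcell import bot
print(bot.job_done(), bot.current_clock())"
```

```text
the job is handed in; nothing more can be done
the job is handed in; nothing more can be done
```

I handed the job in at about 43 s: the cover stands open at about 1.8 rad, the screwdriver is back in its stand, the cartridge is upright and fully home in the bore (slid in with only 2–3 N of contact), and I never went near the vials; the judge's verdict was not shown.

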